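# Seat the vial in the photometer and hold its shutter slide open at the index

## Robot

A 7-joint arm with a two-finger parallel gripper is mounted at the origin on a cart in front of the work surface, level with it; the furniture and walls round the work are solid. World frame = base frame: x ahead of the robot, y to its left, z up, the work surface at z = 0. Lengths are in m, angles in rad, forces in N, time in s.
With the tool pointing down it reaches from about 0.4 to 0.9 m from the base axis. Payload 5.6 kg.
Tool frame: the origin (TCP) lies on the centre line of the jaws, within the pads' length; the fingertips stand arm.tip_extent ahead of it and the grasp point (between the pads) lies 2 mm behind it (arm.tip_extent is the distance from the TCP to the fingertips, in m); z points along the fingers, y is the direction in which the jaws open and shut (so a half turn about z gives the same grasp; the last joint's range is limited). The gripper opens to 92 mm and grips with 3 to 60 N. Pads are 20 mm wide; open, the fingers measure 128 mm over their backs; the gripper's body (75 mm by 189 mm) begins 69 mm behind the grasp point.
Start: joints at [-1.148, 0.468, -0.012, 1.603, 0.006, 1.071, -0.056], TCP at [0.292, 0.581, 0.232] pointing down, gripper open.
Joint ranges: [-2.53, 2.53], [-0.31, 2.02], [-1.57, 1.55], [0.28, 2.44], [-1.29, 4.43], [0.15, 1.84], [-2.92, 2.92]. Speed limits (rad/s): [2.57, 2.57, 3.14, 3.14, 3.14, 3.14, 3.14].

## Interface

Orientations are given as a unit quaternion [w, x, y, z].
In Python, from station import arm gives the robot as it stands.
- The arm moves only by the shell command python3 -m pendant 'ROWS' [FORCE]. ROWS is JSON, a list of rows, each a list of 3 entries, a list of its own where there are three numbers: the shift along the tool's x, y, z in m, then the turn about the tool's z in degrees, then the finger opening in m, from 0 to 0.0919. In form: [[[dx, dy, dz], roll, claw], ...]. A call has exactly 8 rows; each row is the pose to reach, as a shift and turn from the pose commanded when the call began, along the tool's axes at that moment; what a row does not reach only later rows make up. A row lasts 1/8 s, in which the tool goes at most 62.5 mm and 10.7 degrees, less where a joint would pass 70% of its speed; a pose out of reach is approached as far as the arm can. A call with a gripper value outside its range is refused whole. The fingers move at their own pace and stop on an object; FORCE is the grip in N (left out, the last holds). Time passes only in rows, so rows that repeat a pose let the fingers close, or fill a call up. It gives the time, the measured TCP pose, the force and the opening at its end, in the units of the state.
- arm.get_obs(): the state, without advancing time (a new reading comes with each control period).
- arm.grab_frame(name): name is "scene" or "top"; returns the picture (400x640x3 uint8, red, green, blue); there is no depth.
- arm.camera_info(name): a dict with "fx", "fy", "cx", "cy" (pixels), "rvec" (rotation vector, rad) and "tvec" (3), from world to camera coordinates, as OpenCV has them. Camera axes: x right, y down, z forward; pixel columns grow to the right and rows downward; lengths in m; the calibration is good to about 2 mm. A picture is of the moment at which its call begins. camera_info takes no time and is no camera call.
- arm.hand_in(): hands the job in, once; it reports no verdict.
The state is a dict: "time_s": time; "joint_positions": joint angles; "qvel": joint speeds; "joint_efforts": joint torques, N m; "tcp_pos": TCP position; "orientation": TCP orientation; "force": force on the tool from outside, world axes, zero at the start; "moment": the same for the moment, N m; "width": opening from 0.0 (shut) to 1.0 (fully open).
Only numpy, scipy, OpenCV 4.12 (cv2) and the standard library are available. Lean on these libraries where they do the work, as an engineer would, in place of code of your own. Each camera call takes 0.05 s, during which the arm holds its last target.

## Task

Stand the small capped vial upright in the round well on top of the photometer, fully down, and let go of it. Then pull the photometer's spring-return shutter slide out by its upright tab until its needle is level with the line on the index block, and keep holding it there for the reading: finish with the fingers still holding the tab, because the slide springs shut if released. Leave the index block and the loose things round about (sample cup, pouch, lying tube, cup on the left) where they are.

Things in the scene. Friction and masses are not known exactly. Their poses are not given: they have to be found in the camera images.
- photometer: low bench photometer, fixed on the worktop; origin on the worktop under the centre of its well; z up, -x its front (towards the robot, yaw up to 0.3 rad), +y its left. Housing x -45..+51 mm, 112 mm wide (y), top 50 mm up. A foot plate 120 mm wide, 10 mm thick, x -183..+53 mm, carries two guide rails (tops 22 mm up, y = -26, +26 mm) and, left, a white scale bar with ticks.
- well_mouth (a point): centre of the well's mouth, level with the housing's top (50 mm above the worktop); round well, 34 mm wide, flat floor 16 mm below the mouth; over its top 6 mm a lead-in cone widens it to 42 mm; axes as the photometer's
- vial: small white cylindrical bottle with a screw cap, 25 mm across and 49 mm tall, standing upright on the worktop to the right of the photometer; the only one of its kind; origin at the centre of its underside, z up. Seated in the well its underside is 34 mm above the worktop and 33 mm of it stand out.
- shutter (a joint): draw of the shutter slide in m, 0 shut (as at the start, pushed home by its spring), growing as it is pulled out to the front (photometer's -x), stop at 0.078. The spring pulls it home with about 3 N at 0 and 12 N at 0.06 (150 N/m).
- tab_grip (a point): middle of the slide's upright black pull tab, 60 mm above the worktop; moves with the slide; axes as the photometer's. Tab 12 mm thick (x), 30 mm wide (y), top 76 mm up; below 25 mm is the slide's carriage. Shut, its centre is 95 mm in front of the well's, with 44 mm free between tab and housing. Pinch it from above, fingers before and behind it.
- needle_tip (a point): tip of the thin black needle (4 mm wide) that sticks out from the slide's carriage to the left (+y), 25 mm above the worktop, 43 mm left of the tab's middle; moves with the slide
- index_line (a point): inner end of the white line on top of the index block, a black block 10 mm long (x) with a small clamp screw on the scale bar, left of the needle, 25 mm above the worktop; axes as the photometer's. The needle is level with the line when both have the same x in the photometer's frame.
- index (a joint): place of the index block along the scale in m (0.028 to 0.058): the needle is level with the line when the shutter's draw equals this value. Clamped tight; not to be moved.
- sample_cup: specimen cup with a screw lid, 58 mm across, 59 mm tall, a bystander standing behind the vial; origin under its centre
- meter_pouch: black zipped pouch 46 x 76 x 25 mm, a bystander right of the vial; origin under its centre
- lying_tube: capped sample tube 16 mm thick, 90 mm long, lying near the front edge, a bystander; origin under its centre
- specimen_cup_2: specimen cup with a screw lid, 58 mm across, 59 mm tall, a bystander at the front left; origin under its centre

How it is judged:
On the way, in this order (a step that is already met when the one before it is completed fails the run):
1. the vial stands fully down in the well, released, while the slide is still shut (horizontal distance between vial and well_mouth below 0.007 m and z of vial in the frame of well_mouth below -0.012 m and angle between vial's own z axis and vertical below 0.15 rad and contact force between the fingers and vial below 0.1 N and value of joint shutter below 0.015 m), for 0.2 s.
2. the fingers hold the slide with its needle level with the index line (x of needle_tip in the frame of index_line between -0.005 and 0.005 m and contact force between the fingers and shutter above 3 N), for 0.2 s.
At the end, for the whole second after the job is handed in: The vial is upright (within 0.15 rad) in the well, within 7 mm of its centre, at least 12 mm deep and released; the needle is within 5 mm of the index line along the slide, the slide is still, and the fingers hold it there with more than 3 N (all of step 2 and horizontal distance between vial and well_mouth below 0.007 m and z of vial in the frame of well_mouth below -0.012 m and angle between vial's own z axis and vertical below 0.15 rad and contact force between the fingers and vial below 0.1 N and velocity of joint shutter between -0.01 and 0.01 m/s); the arm keeps its last pose, push and grip.
It fails at once if the index block is shifted by more than 3 mm (distance of index_line from where it was at the start of the episode above 0.003 m).
It fails at once if the sample cup is shifted by more than 30 mm (distance of sample_cup from where it was at the start of the episode above 0.03 m).
It fails at once if the pouch is shifted by more than 30 mm (distance of meter_pouch from where it was at the start of the episode above 0.03 m).
It fails at once if the lying tube is shifted by more than 30 mm (distance of lying_tube from where it was at the start of the episode above 0.03 m).
It fails at once if the cup on the left is shifted by more than 30 mm (distance of specimen_cup_2 from where it was at the start of the episode above 0.03 m).
It also fails if it takes over 51 s, if anything falls off the work surface, if the arm or the gripper's body presses on something with over 40 N, if the wrist force passes 120 N, or if a joint passes its speed limit or range.

## Working session

There is one attempt and no reset: what is moved stays moved. The work goes in short steps, Python scripts to look and compute and a shell command to move; the robot and the scene stay as the last step left them, time stands still between calls to the robot, and variables do not carry over. Pictures are saved under pics/ and viewed, and the job is handed in when it is done.

```bash
ls; mkdir -p pics
python3 - <<'E'
from station import arm
import cv2
print(arm.get_obs()); print(arm.tip_extent)
for n in("scene","top"):
    print(n,arm.camera_info(n)); cv2.imwrite(f"pics/{n}0.png",arm.grab_frame(n)[:,:,::-1])
E
```

```text
pics
{'time_s': 0.0, 'joint_positions': array([-1.14801079,  0.46835453, -0.01155515,  1.60360773,  0.00601228,
        1.07140743, -0.05630421]), 'qvel': array([-0.00012283, -0.00026943,  0.00114705, -0.00216873,  0.00016197,
        0.00122003, -0.00177851]), 'joint_efforts': array([ 1.56460348e-03, -5.20572031e+01, -1.18713453e-02, -2.43739539e+01,
       -5.65798825e-02,  1.74568343e-02,  1.78797809e-04]), 'tcp_pos': array([0.29177521, 0.58022042, 0.23066159]), 'orientation': array([-1.25114765e-04,  2.30844117e-01,  9.72990356e-01, -8.62786249e-04]), 'force': array([-0.34090577, -0.36161867,  0.35401082]), 'moment': array([-0.01338491,  0.02817305,  0.01059743]), 'width': 1.004880527072716}
0.017
scene {'fx': 368.2795424046045, 'fy': 368.2795424046045, 'cx': 316.7667263783257, 'cy': 193.85314392225854, 'rvec': array([ 2.01214333, -1.01825009,  0.51015766]), 'tvec': array([-0.29109001,  0.33457237,  0.94572185])}
top {'fx': 435.74410428565676, 'fy': 435.74410428565676, 'cx': 319.36091083103537, 'cy': 204.37813938443153, 'rvec': array([ 2.14405784, -2.12267158,  0.20896124]), 'tvec': array([1.14427502e-03, 5.14319919e-01, 1.19807028e+00])}
```

View pics/scene0.png

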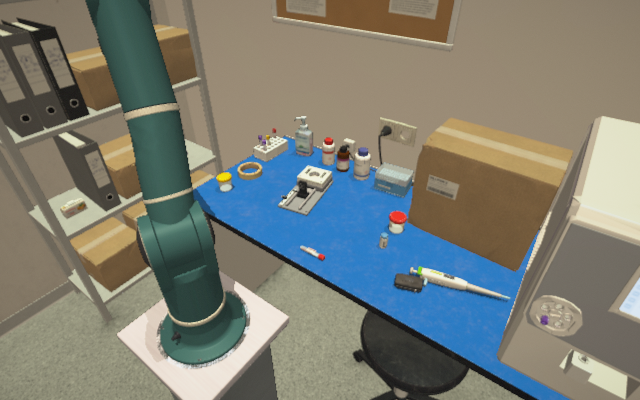

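View pics/top0.png

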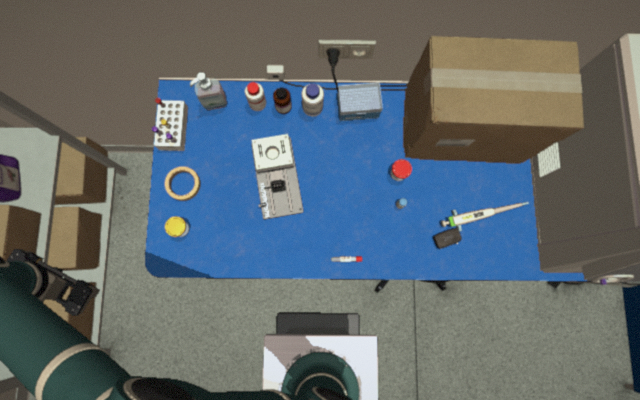

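The top view shows the well at about (272,153), the tab at (278,186), the vial at (401,203), the sample cup at (401,170) and the pouch at (447,238). I'll enlarge these areas.

Run:
```python
import cv2,numpy as np
t=cv2.imread("pics/top0.png");s=cv2.imread("pics/scene0.png")
cv2.imwrite("pics/c1.png",cv2.resize(t[125:225,235:315],None,fx=6,fy=6,interpolation=cv2.INTER_CUBIC)) 
a=cv2.resize(t[150:260,370:480],(550,550),interpolation=cv2.INTER_CUBIC)
cv2.imwrite("pics/c2.png",a)
a=cv2.resize(s[160:220,270:340],None,fx=8,fy=8,interpolation=cv2.INTER_CUBIC)
cv2.imwrite("pics/c3.png",a)
a=cv2.resize(s[205:265,360:430],None,fx=8,fy=8,interpolation=cv2.INTER_CUBIC)
cv2.imwrite("pics/c4.png",a)
```

```text
(no output)
```

View pics/c1.png

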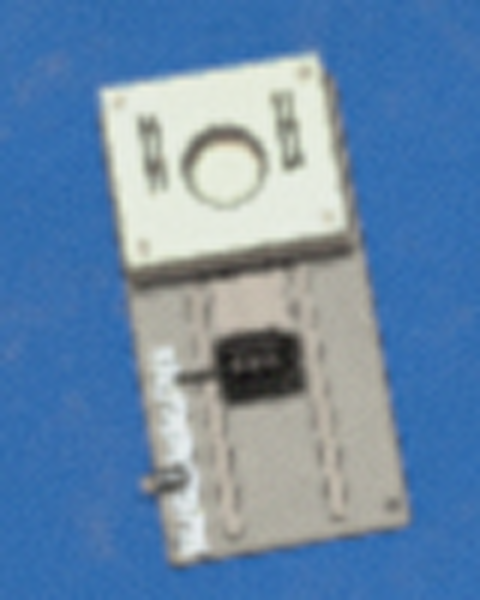

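View pics/c2.png

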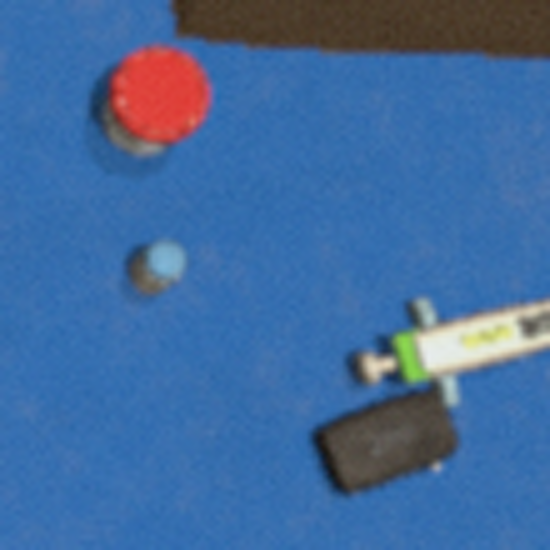

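View pics/c3.png

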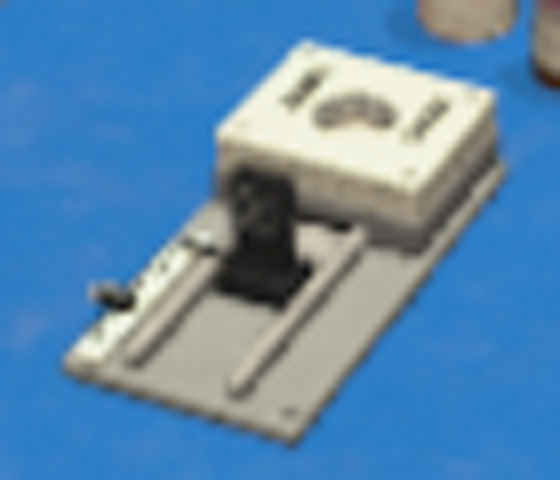

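View pics/c4.png

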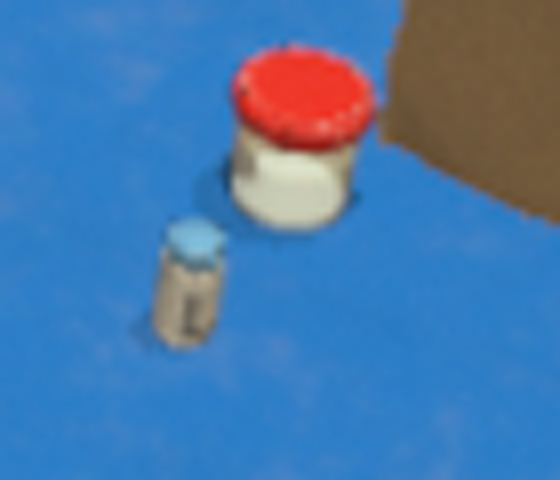

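```bash
cat > h.py <<'E'
import cv2,numpy as np
def cam(i):
    R=cv2.Rodrigues(i["rvec"])[0]; return R,i["tvec"],np.array([[i["fx"],0,i["cx"]],[0,i["fy"],i["cy"]],[0,0,1]])
def ray(i,uv):
    R,t,K=cam(i); d=R.T@np.linalg.inv(K)@np.array([uv[0],uv[1],1.]); return -R.T@t,d
def onz(i,uv,z):
    c,d=ray(i,uv); return c+d*(z-c[2])/d[2]
def proj(i,p):
    return cv2.projectPoints(np.array(p,float).reshape(-1,3),i["rvec"],i["tvec"],cam(i)[2],None)[0].reshape(-1,2)
def tri(i1,u1,i2,u2):
    P=[(lambda c:c[2]@np.c_[c[0],c[1]])(cam(i)) for i in(i1,i2)]
    X=cv2.triangulatePoints(P[0],P[1],np.array(u1,float).reshape(2,1),np.array(u2,float).reshape(2,1)); return (X[:3]/X[3]).ravel()
E
python3 - <<'E'
from h import *
from station import arm
T=arm.camera_info("top");S=arm.camera_info("scene")
t=cv2.imread("pics/top0.png");s=cv2.imread("pics/scene0.png")
f=lambda x,y:((x+.5)/6+235-.5,(y+.5)/6+125-.5)
g=lambda x,y:((x+.5)/8+270-.5,(y+.5)/8+160-.5)
ct=[onz(T,f(*p),.05)[:2] for p in [(103,90),(318,54),(350,240),(133,270)]]
cs=[onz(S,g(*p),.05)[:2] for p in [(308,42),(495,95),(418,190),(218,130)]] # BL?,...
print("top corners",np.round(ct,4),np.mean(ct,0)); print("scene corners",np.round(cs,4),np.mean(cs,0))
for c in(ct,cs):
    c=np.array(c); d=c[0]-c[3]+c[1]-c[2]; print("yaw",np.arctan2(d[1],d[0]),np.linalg.norm(c[0]-c[1]),np.linalg.norm(c[0]-c[3]))
print("well rim",onz(T,f(225,167),.05))
# vial cap
for im,i,r in((t,T,(190,215,390,415)),(s,S,(228,248,375,395))):
    a=im[r[0]:r[1],r[2]:r[3]].astype(int); m=(a[:,:,1]>145)&(a[:,:,0]>a[:,:,2]+30)
    y,x=np.nonzero(m); u=(x.mean()+r[2],y.mean()+r[0]); print("cap",len(x),u,onz(i,u,.047))
for nm,im,i in(("t",t,T),("s",s,S)):
    m=((im[:,:,2]>190)&(im[:,:,1]<80)).astype(np.uint8)
    n,l,st,c=cv2.connectedComponentsWithStats(m)
    for k in range(1,n):
        if st[k,4]>60:print(nm,"red",c[k],st[k,4],onz(i,c[k],.055))
k=lambda x,y:((x+.5)/5+370-.5,(y+.5)/5+150-.5)
print("pouch",[np.round(onz(T,k(*p),.025)[:2],3) for p in [(318,432),(437,392),(456,445),(345,492)]])
print("vialbase scene",onz(S,((183.5)/8+359.5,(335.5)/8+204.5),0.))
E
```

```text
top corners [[0.7037 0.2055]
 [0.7236 0.1013]
 [0.6298 0.0839]
 [0.6136 0.1878]] [0.66768752 0.14462551]
scene corners [[0.7076 0.2031]
 [0.7226 0.1002]
 [0.6349 0.0831]
 [0.6193 0.1896]] [0.6711092  0.14399626]
yaw 0.18876327836557463 0.10600384839187939 0.09187925699293274
yaw 0.17227388428802576 0.1040472567923015 0.08928637189743996
well rim [0.66560692 0.14509904 0.05      ]
cap 35 (np.float64(402.9428571428571), np.float64(201.57142857142858)) [ 0.52512816 -0.23329715  0.047     ]
cap 26 (np.float64(384.11538461538464), np.float64(234.26923076923077)) [ 0.52728247 -0.23359929  0.047     ]
t red [252.3974359   87.19230769] 78 [0.86490929 0.20874086 0.055     ]
t red [401.73799127 168.33624454] 229 [ 0.62130551 -0.23066308  0.055     ]
s red [397.59482759 216.29310345] 116 [ 0.62191221 -0.23164258  0.055     ]
pouch [array([ 0.429, -0.323]), array([ 0.453, -0.393]), array([ 0.423, -0.402]), array([ 0.395, -0.337])]
vialbase scene [ 0.52195737 -0.23601378  0.        ]
```

```bash
cat > goal.py <<'E'
import sys,numpy as np
from scipy.spatial.transform import Rotation as Ro
from station import arm
def go(x,y,z,ang):
    o=arm.get_obs(); q=o["orientation"]; R=Ro.from_quat([q[1],q[2],q[3],q[0]]).as_matrix()
    d=R.T@(np.array([x,y,z])-o["tcp_pos"]); a=np.degrees(np.arctan2(R[1,1],R[0,1]))
    print("t",o["time_s"],"tcp",np.round(o["tcp_pos"],4),"jawang",round(a,2),"Rz",np.round(R[:,2],4),"F",np.round(o["force"],1),"w",round(o["width"],3),"q",np.round(o["joint_positions"],2))
    print("shift",np.round(d,4),"roll",round((a-ang+90)%180-90,2))
if __name__=="__main__": go(*map(float,sys.argv[1:5]))
E
python3 goal.py .5 .15 .23 90
python3 - <<'E'
from h import *
from station import arm
T=arm.camera_info("top");S=arm.camera_info("scene")
f=lambda x,y:((x+.5)/6+235-.5,(y+.5)/6+125-.5)
g=lambda x,y:((x+.5)/8+270-.5,(y+.5)/8+160-.5)
def pr(n,p): print(n,np.round(p,4))
pr("tabtop T",onz(T,f(258,355),.076)); pr("tabtop S",onz(S,g(265,180),.076))
for c in ((T,f(180,378),f(178,478)),(S,g(187,243),g(112,298))):
    a=onz(c[0],c[1],.025);b=onz(c[0],c[2],.025);pr("needle",a);pr("idx",b)
    u=np.array([np.cos(.18),np.sin(.18)]);pr("draw",(a-b)[:2]@u)
pr("plate",[onz(T,f(*p),.01)[:2] for p in((168,563),(410,522))]); pr("plateS",[onz(S,g(*p),.01)[:2] for p in((65,362),(292,443),(505,168))])
E
```

```text
t 0.1 tcp [0.2918 0.5803 0.2308] jawang 63.31 Rz [-6.0e-04 -1.4e-03 -1.0e+00] F [ 0.5 -0.2  0.5] w 0.997 q [-1.15  0.47 -0.01  1.6   0.01  1.07 -0.06]
shift [-0.3793 -0.2909  0.0013] roll -26.69
tabtop T [0.5664 0.1245 0.076 ]
tabtop S [0.5702 0.1216 0.076 ]
needle [0.5663 0.1665 0.025 ]
idx [0.5168 0.1659 0.025 ]
draw 0.0488
needle [0.5654 0.1658 0.025 ]
idx [0.5121 0.1662 0.025 ]
draw 0.0524
plate [[0.4774 0.1711]
 [0.4989 0.0538]]
plateS [[0.4777 0.1657]
 [0.493  0.0481]
 [0.7225 0.0931]]
```

```bash
python3 -m pendant '[[[-0.05,-0.04,0],-4,0.09],[[-0.1,-0.08,0],-9,0.09],[[-0.15,-0.12,0],-14,0.09],[[-0.2,-0.155,0],-19,0.09],[[-0.25,-0.19,0],-24,0.09],[[-0.3,-0.23,0],-26.7,0.09],[[-0.34,-0.26,0],-26.7,0.09],[[-0.38,-0.29,0],-26.7,0.09]]' 20; python3 goal.py .526 -.233 .15 90
```

```text
time_s: 1.1
tcp_pos: [0.5017, 0.1489, 0.2315]
orientation: [-0.0, 0.0, 1.0, -0.0]
force: [0.6, 0.7, -0.4]
width: 0.982
t 1.1 tcp [0.5017 0.1489 0.2315] jawang 89.96 Rz [-1.e-04 -1.e-04 -1.e+00] F [ 0.6  0.7 -0.4] w 0.982 q [-0.44  0.25  0.1   1.92 -0.03  0.97  1.25]
shift [-0.0246 -0.3819  0.0815] roll -0.04
```

```bash
python3 -m pendant '[[[-0.003,-0.05,0.005],0,0.06],[[-0.006,-0.105,0.015],0,0.06],[[-0.01,-0.16,0.03],0,0.06],[[-0.014,-0.215,0.045],0,0.06],[[-0.018,-0.27,0.06],0,0.06],[[-0.022,-0.325,0.07],0,0.06],[[-0.0245,-0.382,0.082],0,0.06],[[-0.0245,-0.382,0.082],0,0.06]]'
python3 - <<'E'
from station import arm
import cv2
for n in("scene","top"):
    cv2.imwrite(f"pics/{n}1.png",arm.grab_frame(n)[:,:,::-1])
t=cv2.imread("pics/top1.png");s=cv2.imread("pics/scene1.png")
cv2.imwrite("pics/d1.png",cv2.hconcat([cv2.resize(t[140:240,350:450],(400,400)),cv2.resize(s[170:270,340:440],(400,400))]))
E
python3 goal.py .526 -.233 .037 90
```

```text
time_s: 2.1
tcp_pos: [0.5238, -0.2365, 0.1484]
orientation: [-0.001, 0.004, 1.0, -0.001]
force: [-0.3, 0.9, -0.1]
width: 0.652
t 2.2 tcp [ 0.5253 -0.231   0.149 ] jawang 89.94 Rz [-1.2e-03  8.0e-04 -1.0e+00] F [-0.   0.3  0.2] w 0.652 q [ 0.15  0.44  0.26  1.88 -0.15  0.84  2.06]
shift [-0.0009 -0.0021  0.112 ] roll -0.06
```

View pics/d1.png

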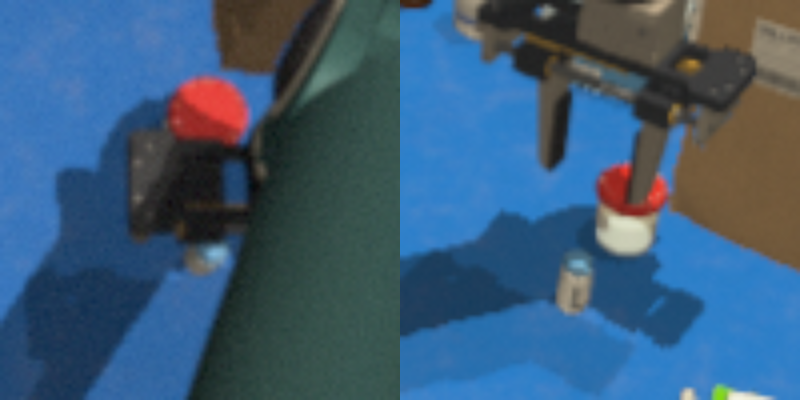

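Run:
```python
from h import *
from station import arm
for n in("scene","top"):
    i=arm.camera_info(n); p=proj(i,[[.525,-.201,.132],[.525,-.261,.132],[.525,-.231,.132],[.526,-.233,.047]])
    o=np.array([340,170]) if n=="scene" else np.array([350,140]); print(n,np.round((p-o)*4+[0 if n=="top" else 400,0]))
```

```text
scene [[548. 158.]
 [620. 188.]
 [584. 173.]
 [575. 258.]]
top [[190. 222.]
 [279. 223.]
 [234. 223.]
 [211. 245.]]
```

```bash
python3 -m pendant '[[[-0.001,-0.002,0.03],0,0.06],[[-0.001,-0.002,0.06],0,0.06],[[-0.001,-0.002,0.085],0,0.06],[[-0.001,-0.002,0.105],0,0.06],[[-0.001,-0.002,0.112],0,0.06],[[-0.001,-0.002,0.112],0,0.06],[[-0.001,-0.002,0.112],0,0.015],[[-0.001,-0.002,0.112],0,0.015]]' 15;  python3 -m pendant '[[[0,0,0],0,0.015],[[0,0,0],0,0.015],[[0,0,0],0,0.015],[[0,0,0],0,0.015],[[0,0,0],0,0.015],[[0,0,0],0,0.015],[[0,0,0],0,0.015],[[0,0,0],0,0.015]]'
python3 - <<'E'
from station import arm
import cv2
cv2.imwrite(f"pics/s2.png",cv2.resize(arm.grab_frame("scene")[170:270,340:440,::-1],(500,500)))
E
python3 goal.py .526 -.233 .15 90
```

```text
time_s: 3.2
tcp_pos: [0.5273, -0.2333, 0.0384]
orientation: [0.001, -0.0, 1.0, -0.0]
force: [0.7, 0.0, -1.0]
width: 0.46
time_s: 4.2
tcp_pos: [0.5269, -0.2331, 0.0378]
orientation: [0.0, -0.0, 1.0, -0.0]
force: [-0.8, 0.4, 5.6]
width: 0.262
t 4.25 tcp [ 0.527  -0.2331  0.0378] jawang 90.01 Rz [ 5.e-04 -1.e-04 -1.e+00] F [-0.2  0.3  5.7] w 0.261 q [ 0.19  0.61  0.21  1.92 -0.21  0.63  2.11]
shift [ 9.000e-04  1.000e-04 -1.122e-01] roll 0.01
```

View pics/s2.png

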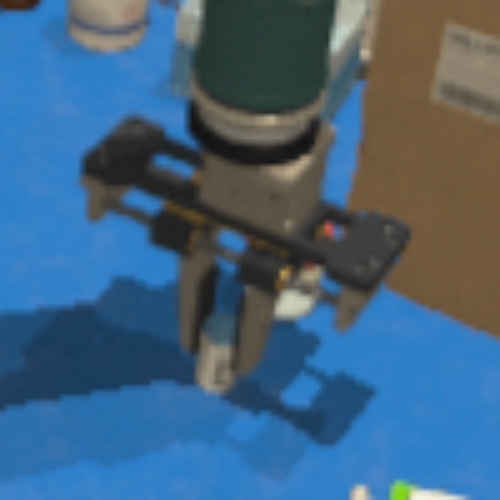

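The picture shows the vial held between both pads at about (213,350). The opening of 24 mm agrees. Next I lift it.

```bash
python3 -m pendant '[[[0,0,-0.02],0,0.015],[[0,0,-0.06],0,0.015],[[0,0,-0.1],0,0.015],[[0,0.02,-0.12],0,0.015],[[-0.02,0.07,-0.12],0,0.015],[[-0.04,0.13,-0.12],0,0.015],[[-0.06,0.19,-0.12],0,0.015],[[-0.075,0.24,-0.12],0,0.015]]';  python3 goal.py .6665 .1445 .11 90
```

```text
time_s: 5.25
tcp_pos: [0.6021, 0.0096, 0.1586]
orientation: [0.0, -0.001, 1.0, 0.0]
force: [0.4, 0.0, -0.4]
width: 0.262
t 5.25 tcp [0.6021 0.0096 0.1586] jawang 90.07 Rz [ 8.e-04  4.e-04 -1.e+00] F [ 0.4  0.  -0.4] w 0.262 q [-0.23  0.47  0.21  1.8  -0.12  0.88  1.61]
shift [-0.0645  0.1349  0.0487] roll 0.07
```

```bash
python3 -m pendant '[[[-0.018,0.04,0],0,0.015],[[-0.036,0.08,0],0,0.015],[[-0.054,0.115,0],0,0.015],[[-0.0645,0.135,0.01],0,0.015],[[-0.0645,0.135,0.025],0,0.015],[[-0.0645,0.135,0.04],0,0.015],[[-0.0645,0.135,0.048],0,0.015],[[-0.0645,0.135,0.048],0,0.015]]';  python3 goal.py .6665 .1445 .072 90;  python3 - <<'E'
from station import arm
import cv2
t=arm.grab_frame("top");s=arm.grab_frame("scene")
cv2.imwrite("pics/d3.png",cv2.hconcat([cv2.resize(t[100:200,230:330],(400,400)),cv2.resize(s[130:230,260:360],(400,400))])[:,:,::-1])
E
```

```text
time_s: 6.25
tcp_pos: [0.6656, 0.1405, 0.1087]
orientation: [-0.001, 0.001, 1.0, -0.0]
force: [-0.1, -0.2, 0.0]
width: 0.262
t 6.25 tcp [0.6656 0.1405 0.1087] jawang 89.91 Rz [-1.6e-03 -8.0e-04 -1.0e+00] F [-0.1 -0.2  0. ] w 0.262 q [-0.38  0.65  0.18  1.62 -0.14  0.89  1.42]
shift [-0.0009  0.004   0.0367] roll -0.09
```

View pics/d3.png

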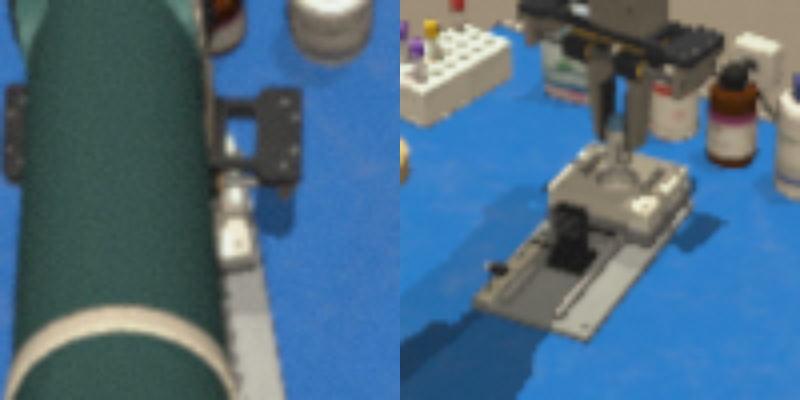

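The vial hangs directly over the well: in the scene crop it is at (617,140) and the mouth at (618,175). Next I read the settled pose and descend.

```bash
python3 goal.py .6665 .1445 .072 90
```

```text
t 6.35 tcp [0.6665 0.1413 0.11  ] jawang 89.96 Rz [ 6.e-04 -0.e+00 -1.e+00] F [-0.9  0.5  0.5] w 0.258 q [-0.38  0.65  0.18  1.62 -0.14  0.89  1.42]
shift [0.     0.0032 0.038 ] roll -0.04
```

```bash
python3 -m pendant '[[[0,0.003,0],0,0.015],[[0,0.003,0.005],0,0.015],[[0,0.003,0.011],0,0.015],[[0,0.003,0.017],0,0.015],[[0,0.003,0.023],0,0.015],[[0,0.003,0.029],0,0.015],[[0,0.003,0.034],0,0.015],[[0,0.003,0.034],0,0.015]]';  python3 goal.py .6665 .1445 .072 90;  python3 - <<'E'
from station import arm
import cv2
s=arm.grab_frame("scene")
cv2.imwrite("pics/d4.png",cv2.resize(s[130:230,260:360],(600,600))[:,:,::-1])
E
```

```text
time_s: 7.35
tcp_pos: [0.6659, 0.1449, 0.075]
orientation: [-0.0, -0.0, 1.0, -0.0]
force: [0.9, 0.4, -0.7]
width: 0.265
t 7.35 tcp [0.6659 0.1449 0.075 ] jawang 90.01 Rz [-8.e-04 -3.e-04 -1.e+00] F [ 0.9  0.4 -0.7] w 0.265 q [-0.38  0.69  0.17  1.63 -0.15  0.83  1.42]
shift [-0.0006 -0.0004  0.003 ] roll 0.01
```

View pics/d4.png

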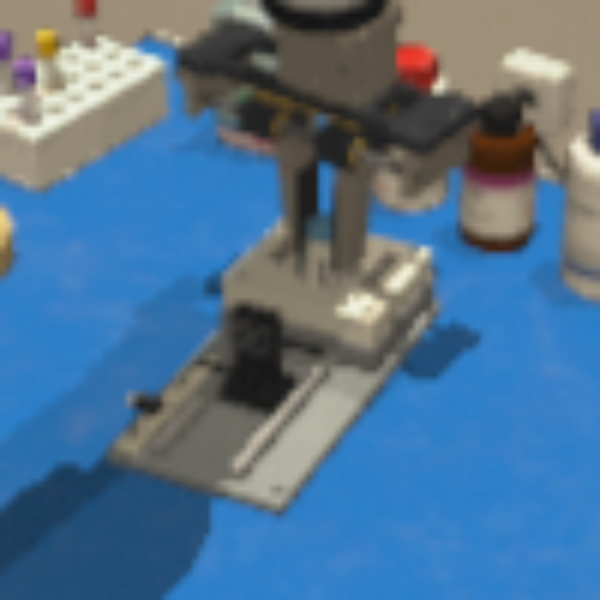

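```bash
python3 -m pendant '[[[0,0,0.002],0,0.015],[[0,0,0.003],0,0.015],[[0,0,0.003],0,0.015],[[0,0,0.003],0,0.015],[[0,0,0.003],0,0.05],[[0,0,0.003],0,0.05],[[0,0,0.003],0,0.05],[[0,0,0.003],0,0.05]]';python3 -m pendant '[[[0,0,0.003],0,0.05],[[0,0,0.003],0,0.05],[[0,0,0.003],0,0.05],[[0,0,-0.01],0,0.05],[[0,0,-0.04],0,0.05],[[0,0,-0.08],0,0.05],[[0,0,-0.12],0,0.05],[[0,0,-0.12],0,0.05]]';  python3 goal.py .5725 .1275 .18 10.4;  python3 - <<'E'
from station import arm
import cv2
s=arm.grab_frame("scene")
cv2.imwrite("pics/d5.png",cv2.resize(s[130:230,260:360],(600,600))[:,:,::-1])
E
```

```text
time_s: 8.4
tcp_pos: [0.6662, 0.145, 0.0726]
orientation: [0.0, -0.0, 1.0, -0.0]
force: [0.2, -0.3, 0.3]
width: 0.545
time_s: 9.4
tcp_pos: [0.6687, 0.1454, 0.1979]
orientation: [0.004, 0.0, 1.0, 0.001]
force: [-0.2, -1.2, -0.2]
width: 0.549
t 9.4 tcp [0.6687 0.1454 0.1979] jawang 90.0 Rz [ 0.0082  0.0023 -1.    ] F [-0.2 -1.2 -0.2] w 0.549 q [-0.4   0.55  0.2   1.56 -0.12  1.03  1.4 ]
shift [ 0.0963 -0.0179  0.017 ] roll 79.6
```

View pics/d5.png

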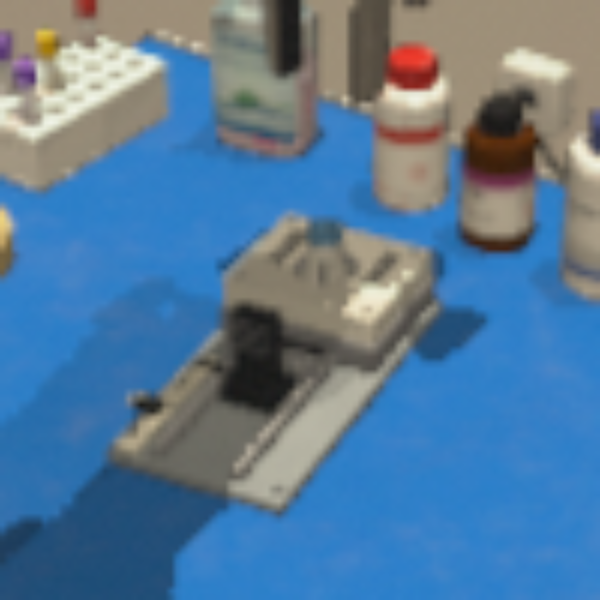

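The vial now stands upright in the well, with its cap at about (325,230) in the crop. I'll check its height by projection.

Run:
```python
from h import *
from station import arm
i=arm.camera_info("scene")
print((proj(i,[[.666,.1448,z] for z in(.05,.083,.093)])-[260,130])*6)
```

```text
[[321.09559652 265.11776354]
 [320.65746016 221.44187394]
 [320.52225395 207.96376076]]
```

```bash
python3 -m pendant '[[[0.02,-0.004,0],10,0.04],[[0.035,-0.007,0],20,0.04],[[0.05,-0.01,0],30,0.04],[[0.065,-0.013,0],40,0.04],[[0.075,-0.016,0],50,0.04],[[0.085,-0.018,0],60,0.04],[[0.096,-0.019,0],70,0.04],[[0.096,-0.019,0],79.6,0.04]]';  python3 goal.py .571 .126 .13 10.4
```

```text
time_s: 10.45
tcp_pos: [0.5686, 0.1258, 0.1915]
orientation: [-0.001, 0.642, 0.767, -0.001]
force: [-0.0, 0.2, 0.0]
width: 0.436
t 10.45 tcp [0.5686 0.1258 0.1915] jawang 10.09 Rz [-2.6e-03 -5.0e-04 -1.0e+00] F [-0.   0.2  0. ] w 0.436 q [-0.68  0.43  0.52  1.84 -0.26  0.95  0.13]
shift [-0.0002  0.0025  0.0615] roll -0.31
```

```bash
python3 -m pendant '[[[0,0.001,0.015],0,0.04],[[0,0.001,0.03],0,0.04],[[0,0.001,0.045],0,0.04],[[0,0.001,0.06],0,0.04],[[0,0.001,0.062],0,0.04],[[0,0.001,0.062],0,0.04],[[0,0.001,0.062],0,0.04],[[0,0.001,0.062],0,0.04]]';  python3 goal.py .571 .126 .058 10.4;  python3 - <<'E'
from station import arm
import cv2
t=arm.grab_frame("top");s=arm.grab_frame("scene")
cv2.imwrite("pics/d6.png",cv2.hconcat([cv2.resize(t[130:230,230:330],(400,400)),cv2.resize(s[150:220,270:340],(400,400),interpolation=cv2.INTER_CUBIC)])[:,:,::-1])
E
```

```text
time_s: 11.45
tcp_pos: [0.5715, 0.1263, 0.1312]
orientation: [0.0, 0.64, 0.768, 0.001]
force: [0.5, -0.3, 0.3]
width: 0.435
t 11.45 tcp [0.5715 0.1263 0.1312] jawang 10.41 Rz [ 1.1e-03  5.0e-04 -1.0e+00] F [ 0.5 -0.3  0.3] w 0.435 q [-0.65  0.51  0.48  1.87 -0.31  0.83  0.18]
shift [-0.0002 -0.0007  0.0732] roll 0.01
```

View pics/d6.png

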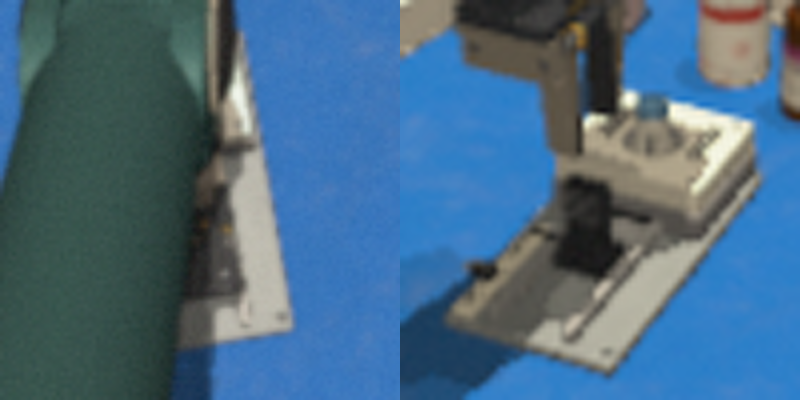

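The fingers straddle the tab from above: in the scene crop the tips are at (568,155) and (600,110) and the tab top is at (585,185). Next I descend.

```bash
python3 -m pendant '[[[0,0,0.01],0,0.04],[[0,0,0.02],0,0.04],[[0,0,0.03],0,0.04],[[0,0,0.04],0,0.04],[[0,0,0.05],0,0.04],[[0,0,0.06],0,0.04],[[0,0,0.07],0,0.04],[[0,0,0.073],0,0.04]]';  python3 goal.py .571 .126 .058 10.4;  python3 - <<'E'
from station import arm
import cv2
s=arm.grab_frame("scene")
cv2.imwrite("pics/d7.png",cv2.resize(s[150:220,270:340],(560,560),interpolation=cv2.INTER_CUBIC)[:,:,::-1])
E
```

```text
time_s: 12.55
tcp_pos: [0.5708, 0.126, 0.0568]
orientation: [-0.0, 0.64, 0.768, -0.0]
force: [-0.2, -0.3, 0.7]
width: 0.436
t 12.55 tcp [0.5708 0.126  0.0568] jawang 10.41 Rz [-1.e-03 -4.e-04 -1.e+00] F [-0.2 -0.3  0.7] w 0.436 q [-0.6   0.62  0.43  1.9  -0.38  0.7   0.23]
shift [-0.      0.0002 -0.0012] roll 0.01
```

View pics/d7.png

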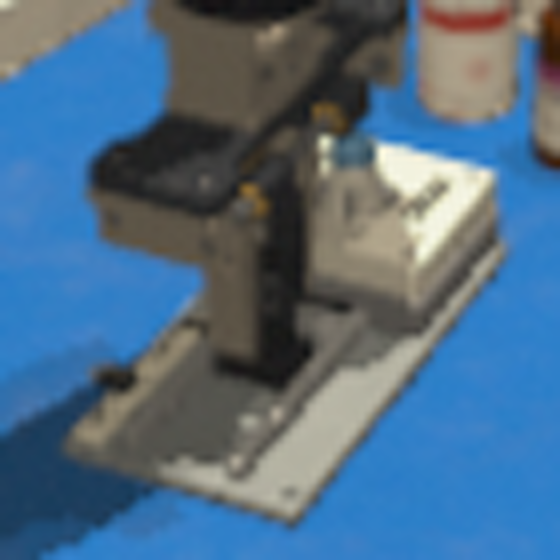

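```bash
python3 -m pendant '[[[0,0,0],0,0.005],[[0,0,0],0,0.005],[[0,0,0],0,0.005],[[0,0,0],0,0.005],[[0,0,0],0,0.005],[[0,0,0],0,0.005],[[0,0,0],0,0.005],[[0,0,0],0,0.005]]' 40;  python3 goal.py .571 .126 .058 10.4
```

```text
time_s: 13.6
tcp_pos: [0.5718, 0.1263, 0.058]
orientation: [0.0, 0.64, 0.768, 0.001]
force: [3.5, 1.6, 2.3]
width: 0.126
t 13.6 tcp [0.5718 0.1263 0.058 ] jawang 10.41 Rz [ 1.2e-03  3.0e-04 -1.0e+00] F [3.5 1.6 2.3] w 0.126 q [-0.6   0.62  0.43  1.9  -0.38  0.7   0.23]
shift [-0.0001 -0.0008  0.    ] roll 0.01
```

```bash
python3 -m pendant '[[[0,-0.006,0],0,0.005],[[0,-0.012,0],0,0.005],[[0,-0.018,0],0,0.005],[[0,-0.024,0],0,0.005],[[0,-0.03,0],0,0.005],[[0,-0.036,0],0,0.005],[[0,-0.042,0],0,0.005],[[0,-0.046,0],0,0.005]]';  python3 goal.py .571 .126 .058 10.4;  python3 - <<'E'
from station import arm
import cv2
t=arm.grab_frame("top");s=arm.grab_frame("scene")
cv2.imwrite("pics/t8.png",t[:,:,::-1]);cv2.imwrite("pics/s8.png",s[:,:,::-1])
cv2.imwrite("pics/d8.png",cv2.resize(s[160:220,270:340],(700,600),interpolation=cv2.INTER_CUBIC)[:,:,::-1])
cv2.imwrite("pics/e8.png",cv2.resize(t[125:225,235:315],None,fx=6,fy=6,interpolation=cv2.INTER_CUBIC)[:,:,::-1])
E
```

```text
time_s: 14.6
tcp_pos: [0.5277, 0.118, 0.058]
orientation: [0.002, 0.64, 0.768, 0.002]
force: [10.4, 1.4, -3.5]
width: 0.126
t 14.6 tcp [0.5277 0.118  0.058 ] jawang 10.4 Rz [ 4.7e-03  4.0e-04 -1.0e+00] F [10.4  1.4 -3.5] w 0.126 q [-0.62  0.56  0.43  2.01 -0.38  0.64  0.24]
shift [0.     0.044  0.0002] roll -0.0
```

View pics/d8.png

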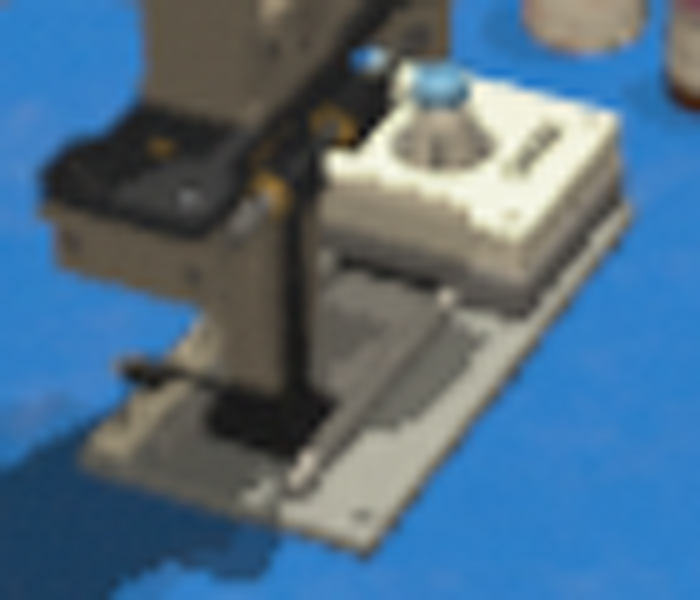

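View pics/e8.png

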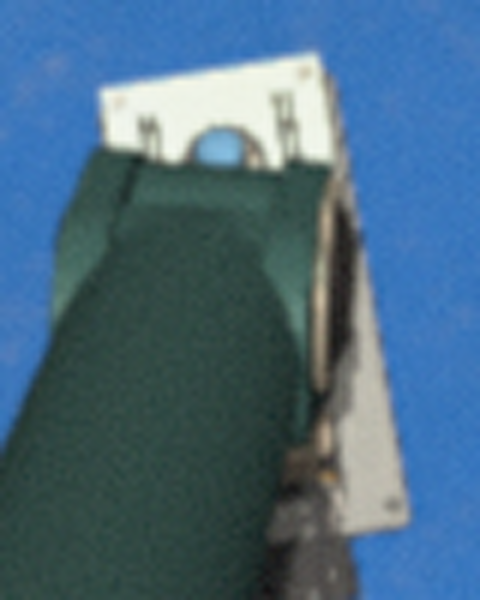

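Run:
```python
from h import *
from station import arm
S=arm.camera_info("scene");T=arm.camera_info("top")
s=cv2.imread("pics/s8.png");s0=cv2.imread("pics/scene0.png");t0=cv2.imread("pics/top0.png")
x0,y0=276,186
def crop(im,x0,y0,w=24,h=22,k=16): return cv2.resize(im[y0:y0+h,x0:x0+w],None,fx=k,fy=k,interpolation=cv2.INTER_NEAREST)
a,b=crop(s0,x0,y0),crop(s,x0,y0)
cv2.imwrite("pics/z1.png",cv2.hconcat([a,b]))
cv2.imwrite("pics/z2.png",crop(t0,256,180,24,32))
yw=.181;u=np.array([np.cos(yw),np.sin(yw),0]);v=np.array([-u[1],u[0],0])
w=np.array([.666,.1447,0])
for d in(0,.044,.047,.05,.053):
    p=[w-(.095+d)*u+l*v+[0,0,.025] for l in(.02,.043,.055)]
    print(d,"scene",((proj(S,p)-[x0,y0]+.5)*16).round().tolist(),"top",((proj(T,p)-[256,180]+.5)*16).round().tolist())
```

```text
0 scene [[350.0, 91.0], [264.0, 66.0], [219.0, 53.0]] top [[251.0, 116.0], [126.0, 137.0], [61.0, 148.0]]
0.044 scene [[258.0, 194.0], [170.0, 168.0], [124.0, 154.0]] top [[288.0, 349.0], [162.0, 370.0], [97.0, 381.0]]
0.047 scene [[251.0, 201.0], [163.0, 175.0], [118.0, 161.0]] top [[290.0, 365.0], [165.0, 386.0], [99.0, 397.0]]
0.05 scene [[245.0, 208.0], [157.0, 182.0], [111.0, 168.0]] top [[293.0, 381.0], [167.0, 403.0], [102.0, 414.0]]
0.053 scene [[238.0, 215.0], [150.0, 189.0], [104.0, 175.0]] top [[296.0, 397.0], [170.0, 419.0], [104.0, 430.0]]
```

View pics/z1.png

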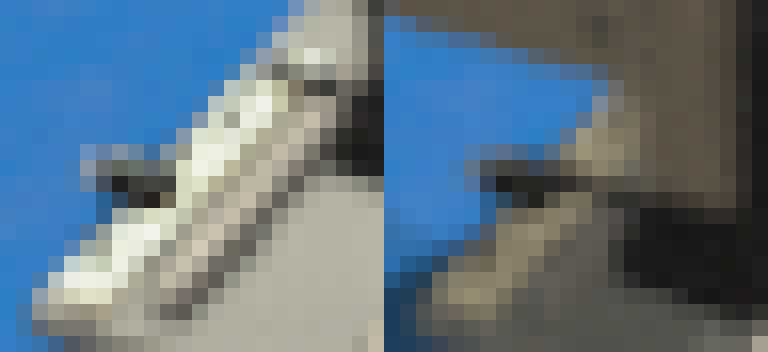

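View pics/z2.png

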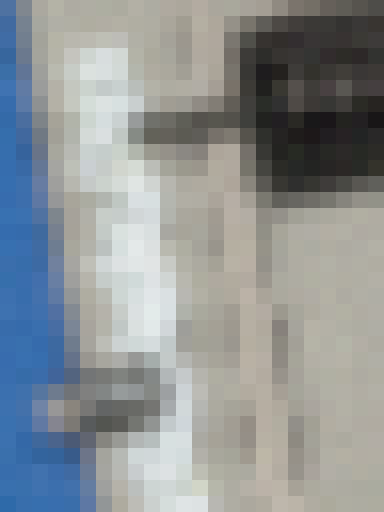

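Run:
```python
import cv2,numpy as np
from h import *
from station import arm
T=arm.camera_info("top");print(-cam(T)[0].T@T["tvec"])
t0=cv2.cvtColor(cv2.imread("pics/top0.png"),6);s0=cv2.cvtColor(cv2.imread("pics/scene0.png"),6);s=cv2.cvtColor(cv2.imread("pics/s8.png"),6)
print("cols259..268");
for r in range(185,210): print(r,t0[r,259:269])
print("scene cols 280..292")
for r in range(193,201): print(r,s0[r,280:293],s[r,280:293])
```

```text
[0.29053749 0.02334286 1.27080359]
cols259..268
185 [177 197 208 200 205 188 177 171 173 173]
186 [177 198 218 224 221 205 169 157 155 140]
187 [163 178 210 219 207 154 112 108  94  82]
188 [160 178 216 222 196 137  97  97  90  93]
189 [166 184 206 202 206 179 152 145 136 131]
190 [165 190 206 201 211 216 188 163 152 150]
191 [159 182 200 207 217 227 210 182 169 170]
192 [151 165 170 179 196 221 221 181 174 173]
193 [132 162 175 203 202 213 216 179 167 165]
194 [127 162 175 199 222 227 221 167 164 165]
195 [123 166 177 191 220 232 223 184 173 163]
196 [128 165 190 212 224 229 227 201 176 169]
197 [125 159 180 202 210 215 225 211 182 172]
198 [119 149 172 184 211 221 229 222 183 175]
199 [109 137 168 178 202 223 232 222 176 168]
200 [104 133 164 178 197 222 231 213 158 163]
201 [ 98 122 164 188 208 213 218 199 160 160]
202 [ 97 113 150 165 172 151 170 199 180 169]
203 [ 96  98 117 120 130 119 135 182 200 180]
204 [121 115 128 133 154 148 135 159 209 187]
205 [151 134 119 100 102 105 117 169 214 181]
206 [134 121  90  84  90 117 147 199 212 174]
207 [ 97  89 101 133 153 181 187 221 221
[... 313 characters left out ...]
111 112 148 132 120 117  93]
195 [114 138 125 141 127 102 141 151 235 238 229 165 162] [115 117 110 109  98  94 105 123 146 136 132 114  90]
196 [114 148 108  99 109 102 119 215 240 232 181 159 183] [113 113  81  68  65  68  75  89 114 130 121 105  90]
197 [117 126  76  33  61  68  64 212 222 176 156 182 181] [117 111  64  28  38  38  40  49  67  82  79  81  85]
198 [115 112  86  66  52  35 103 213 182 152 175 187 144] [117 113  87  66  51  34  79 110 109  75  50  49  55]
199 [114 112  88 164 183 216 219 191 162 176 187 150  99] [115 113  89 103  99 109 125 126 107  88  79  52  28]
200 [108 110 151 227 236 241 211 156 182 194 153 107 117] [106  94  89 121 129 137 126 102  91  90  73  44  28]
```

```bash
python3 -m pendant '[[[0,-0.001,0],0,0.005],[[0,-0.002,0],0,0.005],[[0,-0.002,0],0,0.005],[[0,-0.002,0],0,0.005],[[0,-0.002,0],0,0.005],[[0,-0.002,0],0,0.005],[[0,-0.002,0],0,0.005],[[0,-0.002,0],0,0.005]]';  python3 goal.py .5718 .1263 .058 10.4;  python3 - <<'E'
from h import *
from station import arm
s=arm.grab_frame("scene")[:,:,::-1]; cv2.imwrite("pics/s9.png",s)
cv2.imwrite("pics/d9.png",cv2.resize(s[160:220,270:340],(700,600),interpolation=cv2.INTER_CUBIC))
g=cv2.cvtColor(np.ascontiguousarray(s),6)
for r in range(194,202): print(r,g[r,280:294])
E
```

```text
time_s: 15.7
tcp_pos: [0.526, 0.1177, 0.058]
orientation: [0.002, 0.64, 0.768, 0.002]
force: [9.9, 2.1, -2.2]
width: 0.127
t 15.7 tcp [0.526  0.1177 0.058 ] jawang 10.41 Rz [ 4.6e-03  3.0e-04 -1.0e+00] F [ 9.9  2.1 -2.2] w 0.127 q [-0.62  0.56  0.43  2.02 -0.38  0.64  0.24]
shift [0.0001 0.0466 0.0002] roll 0.01
194 [115 116 116 114 114 112 108 112 147 132 120 114  93  84]
195 [117 118 109 108 103  97 106 123 147 134 131 113  89  82]
196 [113 113  81  67  68  66  75 110 132 136 120 104  87  82]
197 [117 110  64  25  35  41  40  66  85  92  85  82  76  81]
198 [115 113  87  65  51  34  80 109  94  59  50  50  48  53]
199 [115 113  89 102  98 110 125 124  99  80  79  52  27  28]
200 [106  93  88 121 129 139 126 101  90  90  72  42  27  25]
201 [ 84  87  87 126 126 128  97  86  92  88  53  29  28  24]
```

View pics/d9.png

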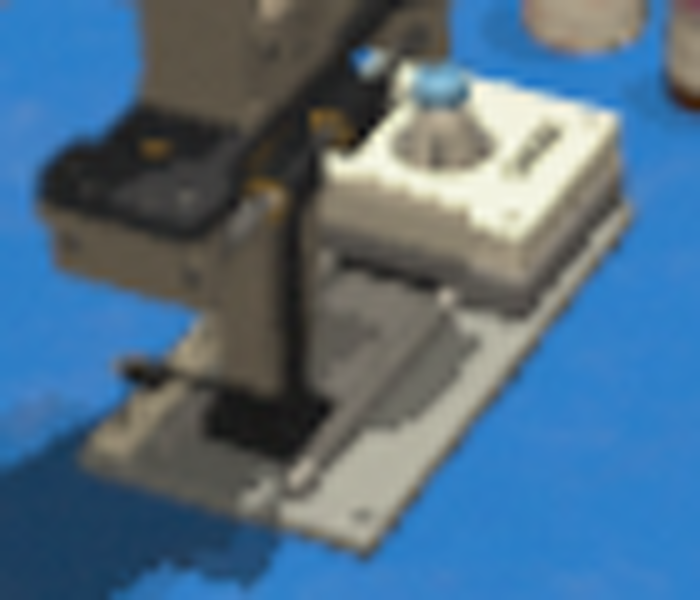

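The needle, force and travel readings agree on a draw of about 0.048, which matches the index line, so I'm handing in.

```bash
python3 -c "
from station import arm
o=arm.get_obs();print(o['time_s'],o['force'],o['width'],abs(o['qvel']).max());print(arm.hand_in())"
```

```text
15.75 [ 9.6531089   0.20380555 -3.19217485] 0.12976460770619713 0.001268264886925715
the job is handed in; nothing more can be done
None
```

I stood the vial in the well and let go of it. I then pulled the shutter out by its tab until the needle was level with the index line. The job was handed in at 15.8 s with the fingers still gripping the tab at 40 N. No verdict was reported.

**Vial:** after release it stood upright in the well. Its cap top was at about 80 mm (83 mm expected when fully seated), within what the image can resolve. It looked unchanged in the last picture.

**Needle:** the top view put the index line at a draw of about 0.048 m. Three checks gave the draw actually reached:

| Check | Draw (m) |
|---|---|
| TCP travel | 0.0466, plus 0 to 1.5 mm that may have shifted when the grip closed |
| Spring force (about 10 N) | about 0.0475 |
| Needle in the scene view | about 0.0485 to 0.049 |

These differ by 1 to 2 mm, inside the 5 mm tolerance. A rough scene-view reading at the start put the line at 0.052 m. I trusted the finer top-view measurement instead. The arm hid the needle and line from the top camera at the end, so that last check rests on the scene camera alone.

**Other things:** the index block was at the same pixels in the scene view before and after the pull. I saw no contact with the cups, pouch or tube, but I did not measure their positions again at the end.

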